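# Measure off the clear space in front of the paper tray

### The job

Measure the clear space in front of the grey paper tray with the yellow tape measure: hook the tape's end over the tray's near wall, near its middle, then draw the case straight back against its spring until its front face stands at the green line (not the red one). Set it down flat there, still hooked and square to the tray, let go, and press its red lock button fully down so that the tape stays out.

Things in the scene. Friction and masses are not known exactly. Their poses are not given: they have to be found in the camera images.
- tape: Yellow tape measure, loose, 0.6 kg: case 110 long (its x), 40 wide (y), 62 mm high on a black rubber foot. Origin: centre of its underside; x points out of the mouth, z up. Front face 55 mm ahead of the origin; the rigid blade leaves it level, 24 mm above the underside. Grip across the width from above, 30 to 40 mm up. Set down, it stands still against the spring by its weight.
- tape_hook (a point): The tape's end hook: a steel plate 24 mm wide and 2.5 mm thick hanging 13 mm below the blade's end. This point: middle of its lower edge, on the face towards the case, 10 mm above the level of the case's underside; with the tape fully in it is 85 mm ahead of the case's origin.
- blade (a joint): How far the tape is pulled out, m: 0 (fully in; 30 mm of blade still shows in front of the case) to 0.080 (end of travel). A spring pulls it in with 1.0 N at 0, rising to 1.6 N at 0.080.
- lock (a joint): The tape's lock: red button 24 x 24 mm on top of the case, its centre 34 mm ahead of the case's origin on the middle line. Value in m: 0 up (its top 73 mm above the case's underside) to 0.005 or 0.006 fully down, where it meets the blade and brakes it. Pressing takes 4 to 8 N; it stays down where it is left.
- tray: Grey A4 paper tray, fixed. Origin: on the desk's surface under the middle of the inner face (away from the robot) of its near wall; x points into the tray, away from the robot, y along the wall. That wall is 330 mm long, 4 mm thick (x -0.004 to 0), 20 mm high. Behind it the tray's floor, 3 mm thick, is free for 75 mm, then comes paper 10 mm high.
- green_line: Green strip on the desk in front of the tray, parallel to its near wall, on its middle line: 10 wide (its x) x 190 mm long (its y), flat. Origin: its centre. A red strip of the same size, 25 to 45 mm nearer to or farther from the tray, is not the one to use.
Mind the look-alikes: they are no part of the job. Leave any orange or pink look-alike of the tape alone.

How it is judged:
By the outcome, as a careful person would: the job done as asked, in the order asked, and still so for the second after the job is handed in, with the robot touching nothing.
It also fails if it takes over 48 s, if anything falls off the work surface, if the arm or the gripper's body presses on something with over 40 N, if the wrist force passes 120 N, or if a joint passes its speed limit or range.

### The arm

A 6-joint arm with a two-finger parallel gripper is mounted at the origin on the work surface. World frame = base frame: x ahead of the robot, y to its left, z up, the work surface at z = 0. Lengths are in m, angles in rad, forces in N, time in s.
With the tool pointing down it reaches from about 0.425 to 0.95 m from the base axis. Payload 3.5 kg.
Tool frame: the origin (TCP) lies midway between the tips of the shut fingers; the grasp point (between the pads) lies 19 mm behind it; z points along the fingers, y is the line along which they close (so a half turn about z gives the same grasp; the last joint's range is limited). The gripper opens to 85 mm and grips with 20 to 120 N. Pads are 22 mm wide; open, the fingers measure 114 mm over their backs; the gripper's body (76 mm by 85 mm) begins 54 mm behind the grasp point. The pads swing forward as they close: fully open they stand 13 mm farther back than shut.
Start: joints at [-1.368, 0.286, 1.577, -0, 1.279, -0.15], TCP at [0.233, -0.633, 0.231] pointing down, gripper open.
Joint ranges: [-2.77, 2.77], [-0.9, 2.22], [0.21, 2.48], [-1.53, 4.67], [0.24, 2.81], [-2.84, 2.84]. Speed limits (rad/s): [2.79, 2.79, 3.14, 3.14, 3.14, 3.14].

### API

Orientations are given as a unit quaternion [x, y, z, w].
In Python, from plant import get_state, read_camera, ctrl gives the robot as it stands.
- The arm moves only by the shell command python3 -m crank 'ROWS' [FORCE]. ROWS is JSON, a list of rows, each a list of 3 entries, a list of its own where there are three numbers: the shift along the tool's x, y, z in mm, then the turn about the tool's z in degrees, then the closure in counts, from 0 (fully open) to 255 (shut). In form: [[[tx, ty, tz], yaw, claw], ...]. A call has 1 to 10 rows; each row is the pose to reach, as a shift and turn from the pose commanded when the call began, along the tool's axes at that moment; what a row does not reach only later rows make up. A row lasts 1/10 s, in which the tool goes at most 50 mm and 8.59 degrees, less where a joint would pass 70% of its speed; a pose out of reach is approached as far as the arm can. A call with a gripper value outside its range is refused whole. The fingers move at their own pace and stop on an object; FORCE is the grip in N (left out, the last holds). Time passes only in rows, so rows that repeat a pose let the fingers close. It gives the time, the measured TCP pose, the force, the opening and the grip force at its end, in the units of the state.
- get_state(): the state, without advancing time (a new reading comes with each control period).
- read_camera(name): name is "scene" or "top"; returns a dict with "frame" (400x640x3 uint8, blue, green, red), "range_z" (400x640 float32, m along the optical axis (not along the pixel's ray), 0 where there is no reading), "vfov" (degrees; the focal length in pixels is half the picture's height over the tangent of half this angle, whatever the lens; pixels are square), "cx", "cy" (the principal point, pixels), "k1" (the pictures are not rectified: a ray, as slopes to the right and down, at radius r is drawn at 1 + k1 r^2 times it, then the intrinsics apply), "origin" and "orientation" of the camera in the world. Camera axes: x right, y down, z forward; pixel columns grow to the right and rows downward; lengths in m; the calibration is good to about 2 mm. A picture is of the moment at which its call begins.
- ctrl.sign_off(): hands the job in; it is judged then, once.
The state is a dict: "time": time; "qpos": joint angles; "dq": joint speeds; "joint_efforts": joint torques, N m; "eef_pos": TCP position; "tcp_rot": TCP orientation; "contact_force": force on the tool from outside, world axes, zero at the start; "wrist_torque": the same for the moment, N m; "opening": opening from 0.0 (shut) to 1.0 (fully open); "finger_force": force on a finger pad.
Only numpy, scipy, OpenCV 4.12 (cv2) and the standard library are available. Lean on these libraries where they do the work, as an engineer would, in place of code of your own. Each camera call takes 0.05 s, during which the arm holds its last target. There are 200 camera calls.

## Working session

There is one attempt and no reset: what is moved stays moved. The work goes in short steps, Python scripts to look and compute and a shell command to move; the robot and the scene stay as the last step left them, time stands still between calls to the robot, and variables do not carry over. Pictures are saved under pics/ and viewed, at most 10 in all, crops included, and the job is handed in when it is done.

```bash
mkdir -p pics; cat > h.py <<'E'
import numpy as np, cv2
from plant import get_state, read_camera, ctrl
from scipy.spatial.transform import Rotation as R
def shot(n,f=None):
    c=read_camera(n)
    if f: cv2.imwrite('pics/'+f,c['frame'])
    return c
def rays(c,px):
    f=200/np.tan(np.radians(c['vfov'])/2)
    K=np.array([[f,0,c['cx']],[0,f,c['cy']],[0,0,1.]])
    u=cv2.undistortPoints(np.array(px,float).reshape(-1,1,2),K,np.array([c['k1'],0,0,0,0.])).reshape(-1,2)
    return np.c_[u,np.ones(len(u))]@R.from_quat(c['orientation']).as_matrix().T
def onplane(c,px,z):
    d=rays(c,px);o=np.array(c['origin']);return o+d*((z-o[2])/d[:,2])[:,None]
def cloud(c,mask):
    v,u=np.nonzero(mask&(c['range_z']>0)) 
    return np.array(c['origin'])+rays(c,np.c_[u,v])*c['range_z'][v,u][:,None]
E
python3 - <<'E'
from h import *
for n in('top','scene'):
    c=shot(n,n+'0.png'); print({k:v for k,v in c.items() if k not in('frame','range_z')})
print(get_state())
E
```

```text
{'vfov': 55.83976991335092, 'cx': 320.39253517430046, 'cy': 194.20120935199196, 'k1': -0.024922175320809672, 'origin': array([ 0.37231559, -0.00972831,  0.83075548]), 'orientation': array([-0.66067938,  0.74383639, -0.07435247,  0.06842428])}
{'vfov': 51.318609927932656, 'cx': 315.57549457149213, 'cy': 197.49094487096716, 'k1': -0.05325089968617291, 'origin': array([ 1.04931023, -0.15027269,  0.93280524]), 'orientation': array([ 0.76428617,  0.58077739, -0.16869657, -0.22384313])}
{'time': 0.1, 'qpos': array([-1.36800295e+00,  2.87088549e-01,  1.57801660e+00,  5.03543769e-06,
        1.27857765e+00, -1.50016618e-01]), 'dq': array([ 0.00094351, -0.00214302, -0.00263706,  0.00048205,  0.00027584,
       -0.00126201]), 'joint_efforts': array([ 6.60789683e-04, -4.07298231e+01, -2.93698686e+01, -1.61101379e-04,
        3.41009872e-03,  1.30828698e-05]), 'eef_pos': array([ 0.2331368 , -0.63284093,  0.23008542]), 'tcp_rot': array([ 9.84480536e-01,  1.75490689e-01, -2.51651745e-05, -1.04477203e-03]), 'contact_force': array([ 0.03801689, -0.17806104, -0.82990797]), 'wrist_torque': array([-0.00221932,  0.00661347,  0.02416668]), 'finger_force': 0.0, 'opening': 0.999100487869591}
```

View pics/top0.png

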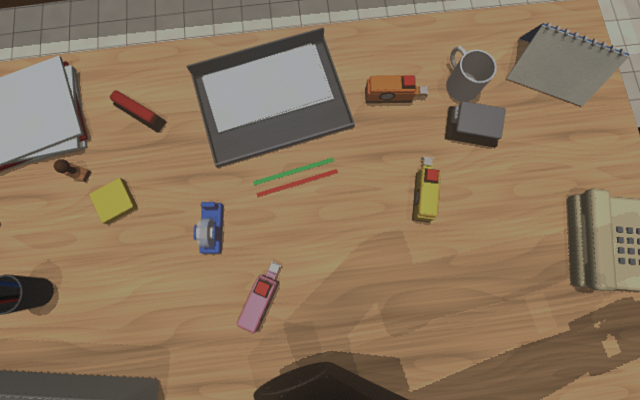

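View pics/scene0.png

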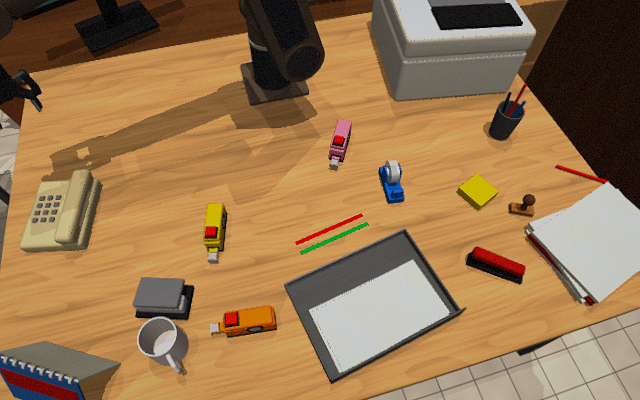

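The top view shows the tape at (428,190), pointing up and slightly left. The green strip is at (293,172), the red one is nearer the robot at (297,183), and the tray's near wall runs (218,163)–(352,124). The scene view agrees. Orange and pink are the look-alikes. Next I'll measure.

```bash
python3 - <<'E'
from h import *
for n in('top','scene'):
    c=shot(n); hsv=cv2.cvtColor(c['frame'],cv2.COLOR_BGR2HSV)
    H,S,V=[hsv[...,i].astype(int) for i in range(3)]
    box=lambda x0,y0,x1,y1:(np.add.outer(np.arange(400)*0,(np.arange(640)>=x0)&(np.arange(640)<x1))>0)&(((np.arange(400)>=y0)&(np.arange(400)<y1))[:,None])
    tb=box(405,150,450,230) if n=='top' else box(195,195,240,270)
    ye=tb&(H>22)&(H<36)&(S>150)
    p=cloud(c,ye); t=p[p[:,2]>.056]
    r=cv2.minAreaRect(t[:,:2].astype(np.float32)); print(n,'yellow',len(p),len(t),np.median(t[:,2]),r, 'allrect',cv2.minAreaRect(p[:,:2].astype(np.float32)))
    rd=tb&((H<8)|(H>172))&(S>150); q=cloud(c,rd); 
    m=np.argwhere(rd).mean(0)[::-1]; print(' red',np.median(q[:,2]),onplane(c,[m],.073))
    gy=tb&(S<60)&(V>120); m=np.argwhere(gy).mean(0)[::-1];q=cloud(c,gy); print(' blade',gy.sum(),m,np.median(q,0),onplane(c,[m],.024))
    for nm,mk in(('green',(H>45)&(H<80)&(S>120)),('red',((H<6)|(H>174))&(S>150))):
        lb=box(245,150,345,200) if n=='top' else box(290,208,375,260)
        v,u=np.nonzero(mk&lb); P=onplane(c,np.c_[u,v],0.0005)
        rr=cv2.minAreaRect(P[:,:2].astype(np.float32)); print(' line',nm,len(P),P.mean(0),rr)
        d=np.linalg.svd(P[:,:2]-P[:,:2].mean(0))[2][0]; print('   dir',np.degrees(np.arctan2(d[1],d[0])))
    # tray near wall top
    lb=box(185,100,360,175) if n=='top' else box(280,220,420,300)
    q=cloud(c,lb&(V<120)&(S<90)); w=q[(q[:,2]>.015)&(q[:,2]<.026)]
    np.save(n+'_w.npy',w); print(' wall',len(w),cv2.minAreaRect(w[:,:2].astype(np.float32)))
    cv2.imwrite(f'pics/{n}z.png',cv2.resize(c['frame'][90:240,180:450] if n=='top' else c['frame'][190:320,190:470],None,fx=2.8,fy=2.8,interpolation=cv2.INTER_CUBIC))
E
```

```text
Traceback (most recent call last):
  File "h.py", line 17, in cloud
    return np.array(c['origin'])+rays(c,np.c_[u,v])*c['range_z'][v,u][:,None]
                                 ~~~~^^^^^^^^^^^^^^
  File "h.py", line 11, in rays
    u=cv2.undistortPoints(np.array(px,float).reshape(-1,1,2),K,np.array([c['k1'],0,0,0,0.])).reshape(-1,2)
      ~~~~~~~~~~~~~~~~~~~^^^^^^^^^^^^^^^^^^^^^^^^^^^^^^^^^^^^^^^^^^^^^^^^^^^^^^^^^^^^^^^^^^^
cv2.error: OpenCV(4.12.0) /io/opencv/modules/calib3d/src/undistort.dispatch.cpp:347: error: (-215:Assertion failed) CV_IS_MAT(_src) && CV_IS_MAT(_dst) && (_src->rows == 1 || _src->cols == 1) && (_dst->rows == 1 || _dst->cols == 1) && _src->cols + _src->rows - 1 == _dst->rows + _dst->cols - 1 && (CV_MAT_TYPE(_src->type) == CV_32FC2 || CV_MAT_TYPE(_src->type) == CV_64FC2) && (CV_MAT_TYPE(_dst->type) == CV_32FC2 || CV_MAT_TYPE(_dst->type) == CV_64FC2) in function 'cvUndistortPointsInternal'
```

```bash
python3 - <<'E'
from h import *
c=shot('top'); hsv=cv2.cvtColor(c['frame'],cv2.COLOR_BGR2HSV)
print(hsv[205,424:434].tolist(), c['range_z'][205,420:436], c['frame'].shape,(c['range_z']>0).mean(), hsv[80,270],c['range_z'][138,275:290])
print(hsv[150:172,283].tolist())
print(c['range_z'][140:165,283])
E
```

```text
[[29, 138, 163], [29, 136, 163], [29, 137, 162], [29, 138, 163], [28, 138, 161], [28, 139, 162], [28, 138, 163], [28, 140, 162], [28, 137, 162], [28, 141, 163]] [0.7833457  0.78320426 0.7814318  0.7827437  0.78129107 0.7807068
 0.78070426 0.7805636  0.78108823 0.7801669  0.78233004 0.7810388
 0.77953285 0.7817721  0.7830753  0.77897936] (400, 640, 3) 0.995875 [100   5 165] [0.8727763  0.8742934  0.87305135 0.8736105  0.87423766 0.8731219
 0.8716444  0.8735123  0.87459797 0.8737701  0.87365806 0.8724882
 0.87278664 0.8727488  0.87190324]
[[16, 102, 160], [15, 105, 158], [15, 104, 154], [15, 103, 159], [17, 100, 160], [18, 96, 159], [17, 97, 160], [16, 101, 159], [17, 98, 158], [17, 97, 160], [17, 100, 158], [17, 100, 158], [18, 99, 159], [17, 100, 158], [16, 101, 159], [17, 101, 159], [16, 105, 158], [15, 107, 158], [15, 106, 156], [14, 110, 155], [14, 110, 153], [18, 101, 136]]
[0.8726444  0.8727154  0.8704554  0.86857074 0.8514413  0.8531178
 0.8620186  0.8647215  0.8707128  0.8717666  0.8697689  0.8677879
 0.8665411  0.86852384 0.8690848  0.86611915 0.8684722  0.8660799
 0.86353755 0.86428136 0.86635697 0.8670855  0.8597903  0.86474794
 0.8623147 ]
```

```bash
cat > m.py <<'E'
from h import *
def box(x0,y0,x1,y1):
    m=np.zeros((400,640),bool);m[y0:y1,x0:x1]=1;return m
def hsvs(c):
    h=cv2.cvtColor(c['frame'],cv2.COLOR_BGR2HSV).astype(int);return h[...,0],h[...,1],h[...,2]
def rect(p): 
    r=cv2.minAreaRect(p[:,:2].astype(np.float32));return [np.round(x,4) for x in r]
E
cat > a.py <<'E'
from m import *
for n in('top','scene'):
    c=shot(n);H,S,V=hsvs(c)
    tb=box(405,150,450,230) if n=='top' else box(195,195,240,270)
    ye=tb&(H>23)&(H<36)&(S>110)
    p=cloud(c,ye); t=p[p[:,2]>.056]; print(n,'yellow',len(p),len(t),np.median(t[:,2]),rect(t),'all',rect(p))
    rd=tb&((H<8)|(H>172))&(S>110); m=np.argwhere(rd).mean(0)[::-1]; print(' red',rd.sum(),np.median(cloud(c,rd)[:,2]),onplane(c,[m],.073))
    gy=tb&(S<50)&(V>110)&(np.arange(400)[:,None]<170 if n=='top' else np.arange(400)[:,None]>245); m=np.argwhere(gy).mean(0)[::-1]; print(' blade',gy.sum(),m,onplane(c,[m],.024))
    for nm,mk in(('green',(H>45)&(H<85)&(S>90)),('red',((H<7)|(H>173))&(S>110))):
        lb=box(245,150,345,200) if n=='top' else box(290,208,375,260)
        v,u=np.nonzero(mk&lb); P=onplane(c,np.c_[u,v],0.0005)[:,:2]
        d=np.linalg.svd(P-P.mean(0),full_matrices=False)[2][0]; print(' line',nm,len(P),P.mean(0),rect(P),'dir',np.degrees(np.arctan2(d[1],d[0]))%180)
    cv2.imwrite(f'pics/{n}z.png',cv2.resize(c['frame'][90:240,180:450] if n=='top' else c['frame'][190:320,190:470],None,fx=2.8,fy=2.8,interpolation=cv2.INTER_CUBIC))
E
python3 a.py
```

```text
top yellow 576 541 0.06027580554222012 [array([ 0.5074, -0.253 ]), array([0.0346, 0.0998]), np.float64(76.084)] all [array([ 0.5167, -0.2553]), array([0.0346, 0.122 ]), np.float64(76.084)]
 red 132 0.07072834583429422 [[ 0.54029381 -0.25948613  0.073     ]]
 blade 60 [427.68333333 160.48333333] [[ 0.58487246 -0.27248383  0.024     ]]
 line green 329 [0.60310969 0.02910642] [array([0.6034, 0.0279]), array([0.0094, 0.1893]), np.float64(10.6605)] dir 100.56524946867336
 line red 324 [0.57470591 0.023956  ] [array([0.575 , 0.0227]), array([0.0092, 0.1879]), np.float64(10.6603)] dir 100.56405734203098
scene yellow 628 406 0.060871304190469155 [array([ 0.5102, -0.2551]), array([0.0379, 0.1012]), np.float64(74.6499)] all [array([ 0.5154, -0.2654]), array([0.0564, 0.1194]), np.float64(76.3685)]
 red 107 0.07132017098489007 [[ 0.54652808 -0.26327113  0.073     ]]
 blade 51 [212.15686275 256.23529412] [[ 0.58511501 -0.27482853  0.024     ]]
 line green 298 [0.60408109 0.02440471] [array([0.6036, 0.0256]), array([0.0114, 0.1899]), np.float64(10.5351)] dir 100.55208084209875
 line red 246 [0.57593395 0.01774091] [array([0.5753, 0.0199]), array([0.0113, 0.1883]), np.float64(10.684)] dir 100.41563175015936
```

View pics/topz.png

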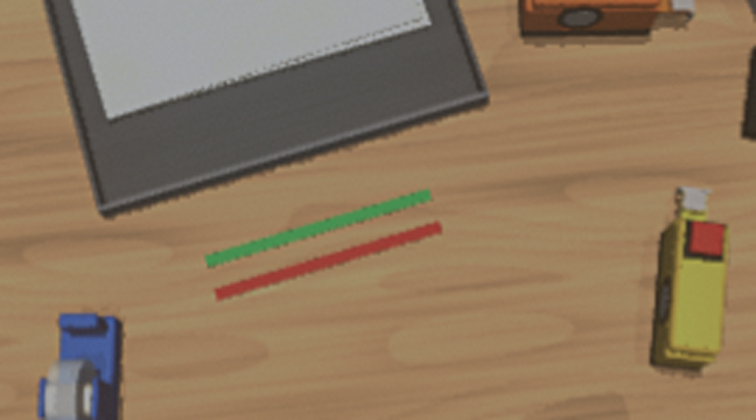

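View pics/scenez.png

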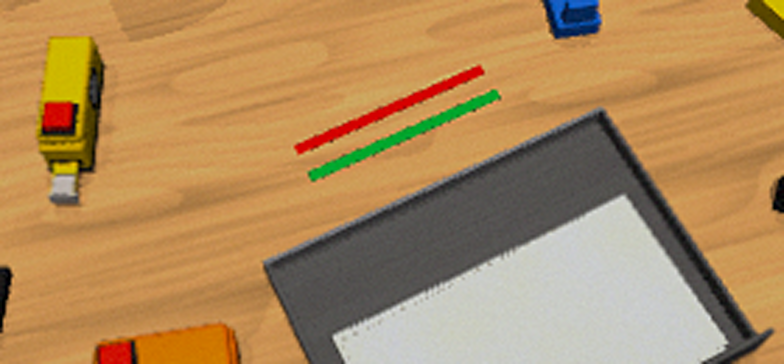

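Both crops agree: the green strip is the one nearer the tray, and the tape lies at about −15° yaw with its button and hook towards +x. Now the tray wall, plus a helper that gives shifts in tool axes.

```bash
cat >> m.py <<'E'
YT=10.56; GR=np.array([.6036,.0265])
ex=np.array([np.cos(np.radians(YT)),np.sin(np.radians(YT))]); ey=np.array([-ex[1],ex[0]])
def go(p,yaw,s=None):
    s=s or get_state(); M=R.from_quat(s['tcp_rot']).as_matrix()
    cur=np.degrees(np.arctan2(M[1,0],M[0,0])); print('at',np.round(s['eef_pos'],4),'yaw',round(cur,2),'F',np.round(s['contact_force'],1),'t',s['time'])
    print('shift',np.round(M.T@(np.array(p)-s['eef_pos'])*1000,1),'turn',round(-(yaw-cur),2))
E
python3 - <<'E'
from m import *
for n in('top','scene'):
    c=shot(n);H,S,V=hsvs(c); V=cv2.GaussianBlur(c['frame'],(3,3),0).max(2).astype(int)
    # project tray-frame sample lines: outer wall boundary wood->dark
    z=0. if n=='top' else .02
    lb=box(185,90,360,185) if n=='top' else box(275,215,425,315)
    dark=cv2.morphologyEx((((S<75)&(V<125)&lb)*255).astype(np.uint8),cv2.MORPH_OPEN,np.ones((3,3)))>0
    v,u=np.nonzero(dark); P=onplane(c,np.c_[u,v],z)[:,:2]-GR
    a,b=P@ex,P@ey
    edge=[]
    for y in np.arange(-.12,.121,.01):
        k=np.abs(b-y)<.005
        if k.sum()>3: edge.append((y,a[k&(a>.015)].min()))
    e=np.array(edge); print(n,np.round(np.polyfit(e[:,0],e[:,1],1),4),np.round(e[:,1],4), 'yrange',np.percentile(b[(a<.09)&(a>.015)],[.5,99.5]))
go([.5105,-.2530,.12],-15)
E
```

```text
top [-0.0002  0.061 ] [0.0612 0.061  0.0614 0.0612 0.0607 0.0611 0.0608 0.0613 0.061  0.0612
 0.0603 0.0607 0.0611 0.0606 0.0611 0.0608 0.0603 0.0608 0.0605 0.061
 0.0607 0.0609 0.0614 0.0611 0.0616] yrange [-0.16540078  0.16816296]
scene [0.0005 0.0626] [0.0628 0.0624 0.0622 0.0629 0.0625 0.0621 0.0629 0.0626 0.0622 0.0628
 0.0626 0.0623 0.0629 0.0627 0.0624 0.0622 0.0628 0.0625 0.0623 0.063
 0.0626 0.0622 0.0631 0.0628 0.0626] yrange [-0.16521802  0.16039702]
at [ 0.2332 -0.6333  0.2311] yaw 20.21 F [0.7 0.2 0. ] t 0.4
shift [ 391.6 -261.1  111.2] turn 35.21
```

```bash
python3 -m crank '[[[39,-26,0],4,0],[[78,-52,0],8,0],[[118,-78,0],12,0],[[157,-104,0],16,0],[[196,-130,0],20,0],[[235,-157,0],24,0],[[274,-183,10],28,0],[[313,-209,20],32,0],[[352,-235,30],35.2,0],[[391.6,-261.1,50],35.2,0]]' 30; python3 -m crank '[[[0,0,0],0,0],[[0,0,0],0,0]]'; python3 -c "
from m import *
go([.5105,-.2530,.012],-15)"
```

```text
time: 1.4
eef_pos: [0.5116, -0.2531, 0.1834]
tcp_rot: [0.991, -0.131, 0.002, 0.001]
contact_force: [0.7, -0.2, 0.4]
opening: 1.0
finger_force: 0.0
time: 1.6
eef_pos: [0.51, -0.253, 0.1814]
tcp_rot: [0.992, -0.129, -0.001, -0.0]
contact_force: [-0.0, -0.2, 1.3]
opening: 0.997
finger_force: 0.0
at [ 0.51   -0.253   0.1814] yaw -14.83 F [-0.  -0.2  1.3] t 1.6
shift [ 7.000e-01 -1.000e-01  1.694e+02] turn 0.17
```

```bash
python3 -m crank '[[[0,0,40],0,0],[[0,0,80],0,0],[[0,0,110],0,0],[[0,0,130],0,0],[[0,0,150],0,0],[[0,0,168],0,0],[[0,0,168],0,0]]'; python3 -m crank '[[[0,0,0],0,160],[[0,0,0],0,160],[[0,0,0],0,160],[[0,0,0],0,255],[[0,0,0],0,255],[[0,0,0],0,255],[[0,0,0],0,255],[[0,0,0],0,255],[[0,0,0],0,255]]' 40
```

```text
time: 2.3
eef_pos: [0.5077, -0.2547, 0.0119]
tcp_rot: [0.991, -0.132, -0.002, -0.001]
contact_force: [-0.6, -0.2, -0.4]
opening: 0.998
finger_force: 0.0
time: 3.2
eef_pos: [0.5107, -0.2556, 0.0157]
tcp_rot: [0.991, -0.13, 0.001, 0.001]
contact_force: [-2.6, -2.5, 5.4]
opening: 0.466
finger_force: 42.4
```

```bash
python3 -m crank '[[[0,0,-10],0,255],[[0,0,-30],0,255],[[0,0,-60],0,255],[[0,0,-80],0,255],[[0,0,-80],0,255],[[0,0,-80],0,255]]'; python3 - <<'E'
from m import *
s=get_state()
M=R.from_quat(s['tcp_rot']).as_matrix()
for n in('top','scene'):
    c=shot(n);H,S,V=hsvs(c)
    tb=box(390,120,480,250) if n=='top' else box(170,170,280,290)
    for nm,mk in(('red',((H<8)|(H>172))&(S>110)),('yel',(H>23)&(H<36)&(S>110)),('grey',(S<50)&(V>110))):
        v,u=np.nonzero(tb&mk)
        q=cloud(c,tb&mk); q=q[(q[:,2]>.06)&(q[:,2]<.2)]
        if len(q)>5: print(n,nm,len(u),(u.mean(),v.mean()),np.median((q-s['eef_pos'])@M,0)*1000, rect(q), q[:,2].max())
    cv2.imwrite(f'pics/{n}l.png',cv2.resize(c['frame'][90:260,330:530] if n=='top' else c['frame'][150:320,120:320],None,fx=2.8,fy=2.8))
a,b=[cv2.imread(f'pics/{n}l.png')[:470,:395] for n in('top','scene')]
cv2.imwrite('pics/lift.png',np.hstack([cv2.resize(cv2.imread(f'pics/{n}l.png'),(400,340)) for n in('top','scene')]))
go([.5105,-.2530,.012],-15)
E
```

```text
time: 3.8
eef_pos: [0.5086, -0.2529, 0.0923]
tcp_rot: [0.991, -0.13, -0.001, -0.001]
contact_force: [0.0, -0.5, -6.6]
opening: 0.461
finger_force: 41.9Traceback (most recent call last):
  File "<stdin>", line 9, in <module>
  File "h.py", line 17, in cloud
    return np.array(c['origin'])+rays(c,np.c_[u,v])*c['range_z'][v,u][:,None]
                                 ~~~~^^^^^^^^^^^^^^
  File "h.py", line 11, in rays
    u=cv2.undistortPoints(np.array(px,float).reshape(-1,1,2),K,np.array([c['k1'],0,0,0,0.])).reshape(-1,2)
      ~~~~~~~~~~~~~~~~~~~^^^^^^^^^^^^^^^^^^^^^^^^^^^^^^^^^^^^^^^^^^^^^^^^^^^^^^^^^^^^^^^^^^^
cv2.error: OpenCV(4.12.0) /io/opencv/modules/calib3d/src/undistort.dispatch.cpp:347: error: (-215:Assertion failed) CV_IS_MAT(_src) && CV_IS_MAT(_dst) && (_src->rows == 1 || _src->cols == 1) && (_dst->rows == 1 || _dst->cols == 1) && _src->cols + _src->rows - 1 == _dst->rows + _dst->cols - 1 && (CV_MAT_TYPE(_src->type) == CV_32FC2 || CV_MAT_TYPE(_src->type) == CV_64FC2) && (CV_MAT_TYPE(_dst->type) == CV_32FC2 || CV_MAT_TYPE(_dst->type) == CV_64FC2) in function 'cvUndistortPointsInternal'
```

```bash
python3 -c "
from m import *
go([.5948,.0249,.092],10.56)"
```

```text
at [ 0.5081 -0.2526  0.0914] yaw -14.98 F [-0.7  0.1 -7.4] t 3.85
shift [  12.  -290.5    0. ] turn -25.54
```

```bash
python3 -m crank '[[[0,-15,0],-1,255],[[2,-45,0],-4,255],[[4,-80,0],-8,255],[[5,-120,0],-12,255],[[7,-160,0],-16,255],[[9,-200,0],-20,255],[[10,-235,0],-23,255],[[11,-265,0],-25,255],[[12,-284,0],-25.5,255],[[12,-290.5,0],-25.5,255]]'; python3 -m crank '[[[0,0,0],0,255],[[0,0,0],0,255]]'; cat > b.py <<'E'
from m import *
import sys
s=get_state(); M=R.from_quat(s['tcp_rot']).as_matrix()
go([.5948,.0249,.092],10.56,s)
p=np.array(s['eef_pos']); print('tcp tray frame',(p[:2]-GR)@ex,(p[:2]-GR)@ey)
c=shot('scene'); cv2.imwrite('pics/'+sys.argv[1]+'.png',cv2.resize(c['frame'][150:330,220:460],None,fx=3,fy=3))
c=shot('top'); cv2.imwrite('pics/'+sys.argv[1]+'t.png',cv2.resize(c['frame'][80:260,180:420],None,fx=3,fy=3))
E
python3 b.py pre
```

```text
time: 4.85
eef_pos: [0.5952, 0.0264, 0.0917]
tcp_rot: [0.996, 0.093, -0.002, -0.001]
contact_force: [0.4, -0.1, -6.3]
opening: 0.465
finger_force: 42.1
time: 5.05
eef_pos: [0.5955, 0.0231, 0.0928]
tcp_rot: [0.996, 0.092, -0.001, -0.0]
contact_force: [0.6, -0.5, -6.5]
opening: 0.462
finger_force: 42.1
at [0.5955 0.0231 0.0928] yaw 10.52 F [ 0.6 -0.5 -6.5] t 5.05
shift [-0.4 -1.9  0.8] turn -0.04
tcp tray frame -0.008584955798658107 -0.0018518752966143251
```

View pics/pre.png

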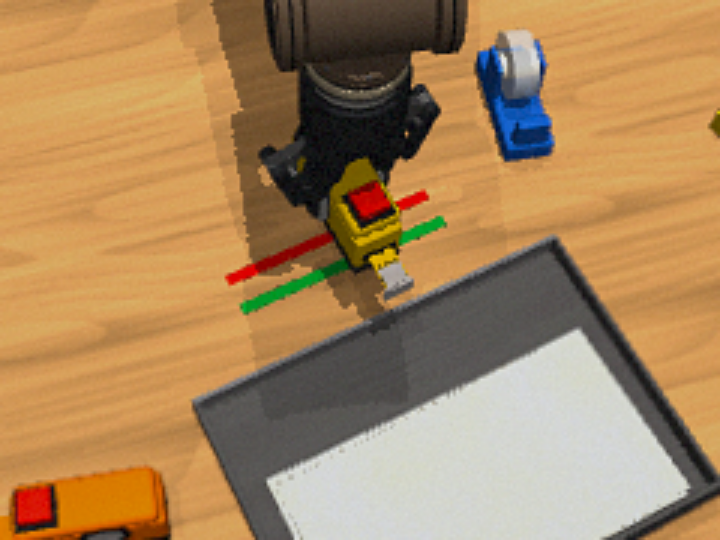

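The view shows the tape gripped level, with its button at crop (370,202) and the hook at (398,285), above and close to the wall. I'll measure hook and button from depth and colour.

```bash
cat > d.py <<'E'
from m import *
import sys
b=eval(sys.argv[1]); rb=eval(sys.argv[2])
s=get_state(); e=np.array(s['eef_pos']); tt=(e[:2]-GR)@np.c_[ex,ey]; print('tcp tray',tt,e[2])
c=shot('scene');H,S,V=hsvs(c)
for nm,mk in(('hook',(S<60)&(V>130)&box(*b)),('btn',((H<8)|(H>172))&(S>110)&box(*rb)),('yel',(H>23)&(H<36)&(S>110)&box(rb[0]-15,rb[1]-15,rb[2]+15,rb[3]+25))):
    q=cloud(c,mk)
    t=np.c_[(q[:,:2]-GR)@np.c_[ex,ey],q[:,2]]
    if nm=='btn': t=t[t[:,2]>np.percentile(t[:,2],90)-.005]
    if nm=='yel': t=t[t[:,2]>np.percentile(t[:,2],90)-.006]; 
    print(nm,len(q),'mean',t.mean(0)*1000,'p5',np.percentile(t,3,0)*1000,'p95',np.percentile(t,97,0)*1000)
    if nm!='hook':
        r=cv2.minAreaRect(t[:,:2].astype(np.float32)*1000);print('   rect',np.round(r[0],1),np.round(r[1],1),round(r[2],1))
E
python3 d.py "(340,232,362,252)" "(330,205,357,228)"
```

```text
tcp tray [-0.00829647 -0.00253731] 0.09339249101496883
hook 59 mean [69.06879907  0.35565795 97.95864045] p5 [60.69476697 -9.11542827 19.0955212 ] p95 [ 77.98852286  30.54285383 104.53622729]
btn 144 mean [ 25.82842743  -2.7674723  149.70668421] p5 [ 15.26526786 -13.8335325  146.49574799] p95 [ 36.48289084   8.91641447 152.40407457]
   rect [22.6 -5.1] [29.4 28.4] 0.8
yel 379 mean [ 12.39501209  -3.34809069 139.57634731] p5 [-11.8802396  -22.147131   134.34045652] p95 [ 41.25160348  16.63498989 152.60773006]
   rect [15. -3.] [72.1 58.9] 77.7
```

Button and hook put the case origin within about 1 mm of the TCP, with the hook about 10 mm past the wall's inner face. I'll lower it.

```bash
python3 -m crank '[[[0,-2,10],0,255],[[0,-2,30],0,255],[[0,-2,45],0,255],[[0,-2,55],0,255],[[0,-2,65],0,255],[[0,-2,71],0,255],[[0,-2,74],0,255],[[0,-2,74],0,255],[[0,-2,74],0,255]]'; python3 b.py low
```

```text
time: 6.1
eef_pos: [0.5966, 0.0253, 0.0205]
tcp_rot: [0.996, 0.092, 0.001, 0.0]
contact_force: [0.4, 0.4, -5.2]
opening: 0.462
finger_force: 42.1
at [0.5966 0.0253 0.0205] yaw 10.52 F [ 0.4  0.4 -5.2] t 6.1
shift [ -1.8   0.1 -71.5] turn -0.04
tcp tray frame -0.007075361105030817 8.290896944637006e-05
```

View pics/low.png

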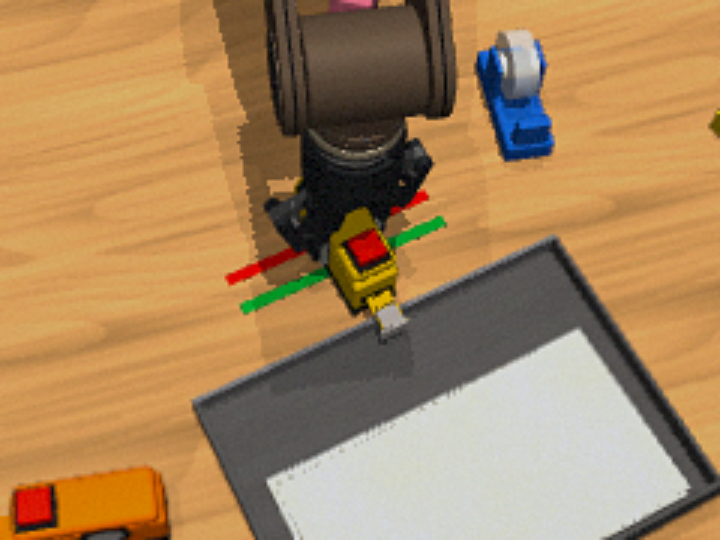

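The hook, at crop (392,320), is inside the wall with its blade crossing over it. Lower 2 mm more, then draw back.

```bash
python3 -m crank '[[[0,0,2],0,255],[[-6,0,2],0,255],[[-12,0,2],0,255],[[-18,0,2],0,255],[[-24,0,2],0,255],[[-30,0,2],0,255],[[-36,0,2],0,255],[[-42,0,2],0,255],[[-47,0,2],0,255],[[-47,0,2],0,255]]'; python3 -m crank '[[[0,0,0],0,255],[[0,0,0],0,255]]'; python3 b.py drawn; python3 d.py "(340,235,365,275)" "(325,205,362,250)"
```

```text
time: 7.2
eef_pos: [0.5492, 0.0167, 0.0179]
tcp_rot: [0.996, 0.091, -0.0, -0.0]
contact_force: [1.0, 0.9, -7.3]
opening: 0.464
finger_force: 42.1
time: 7.4
eef_pos: [0.5501, 0.0168, 0.018]
tcp_rot: [0.996, 0.092, 0.0, -0.0]
contact_force: [1.3, 0.9, -6.9]
opening: 0.467
finger_force: 42.1
at [0.5501 0.0168 0.018 ] yaw 10.52 F [ 1.3  0.9 -6.9] t 7.4
shift [ 45.5   0.2 -74. ] turn -0.04
tcp tray frame -0.05437830494704638 0.00023892415638119684
tcp tray [-0.05430632  0.00023759] 0.017977224016231554
hook 60 mean [59.30113969  3.1869663  26.18308482] p5 [ 50.42603784 -11.03483119  17.49981621] p95 [66.32245966 34.85977528 30.17415574]
btn 188 mean [-20.03580033   0.084202    74.24493584] p5 [-31.66727659 -10.51752791  71.22998831] p95 [-9.34147366 11.26124466 77.5561262 ]
   rect [-20.3   0.8] [23.2 23.7] 88.6
yel 411 mean [-32.53093755  -0.71822617  66.82105128] p5 [-57.77971697 -19.27802662  58.99726332] p95 [ -4.09457741  19.50765509 112.97923611]
   rect [-31.4   2.5] [72.3 59. ] 81.6
```

View pics/drawn.png

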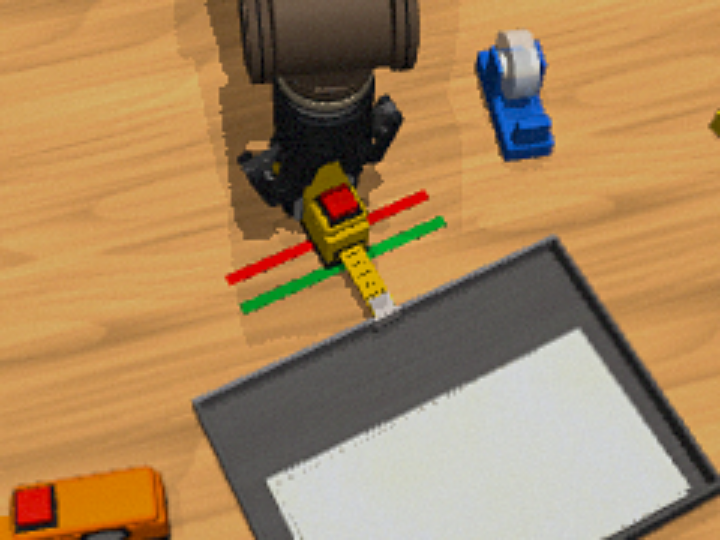

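The hook is on the wall at crop (385,312), and the blade is drawn out with the case front at the green strip. Set it down step by step.

```bash
python3 -m crank '[[[-0.5,0,1],0,255],[[-0.5,0,1.5],0,255],[[-0.5,0,1.5],0,255]]';  python3 -m crank '[[[0,0,0.5],0,255],[[0,0,1],0,255],[[0,0,1],0,255]]'
```

```text
time: 7.85
eef_pos: [0.5495, 0.0166, 0.0164]
tcp_rot: [0.996, 0.092, 0.0, 0.0]
contact_force: [2.4, -0.2, -6.2]
opening: 0.462
finger_force: 42.1
time: 8.15
eef_pos: [0.5496, 0.0166, 0.0158]
tcp_rot: [0.996, 0.092, 0.0, 0.0]
contact_force: [0.7, 0.1, -3.3]
opening: 0.468
finger_force: 42.5
```

```bash
python3 -m crank '[[[0,0,0.4],0,255],[[0,0,0.8],0,255],[[0,0,0.8],0,255],[[0,0,0.8],0,255]]'
```

```text
time: 8.55
eef_pos: [0.5495, 0.0166, 0.0158]
tcp_rot: [0.996, 0.092, -0.0, 0.0]
contact_force: [-3.4, 0.1, 5.5]
opening: 0.46
finger_force: 43.4
```

```bash
python3 -m crank '[[[0,0,-0.4],0,120],[[0,0,-0.4],0,110],[[0,0,-0.4],0,90],[[0,0,-0.4],0,60],[[0,0,-0.4],0,30],[[0,0,-0.4],0,0],[[0,0,-0.4],0,0],[[0,0,-0.4],0,0],[[0,0,-0.4],0,0]]' 20; python3 d.py "(340,235,365,275)" "(325,205,362,250)"
```

```text
time: 9.45
eef_pos: [0.5493, 0.0167, 0.015]
tcp_rot: [0.996, 0.092, -0.0, -0.0]
contact_force: [-0.4, 0.4, -0.7]
opening: 1.004
finger_force: 0.0
tcp tray [-0.05514043  0.00026454] 0.014965945136328117
hook 58 mean [59.05643627  0.97367899 24.72682176] p5 [ 49.69846865 -11.39430369  17.63439916] p95 [66.41205335 11.47081255 28.4417949 ]
btn 184 mean [-20.45295509   0.32960992  71.91891199] p5 [-31.98888487 -10.6471985   68.81222969] p95 [-9.61669792 12.05055234 75.16724949]
   rect [-20.8   0.7] [23.4 22.9] 88.9
yel 423 mean [-34.89704734  -1.48255296  68.24133156] p5 [-58.23511458 -26.35338132  56.50399897] p95 [ -5.15235002  19.46190954 168.89956871]
   rect [-35.9  -6.9] [70.  60.7] 61.8
```

Released, and the case stays at the line. Lift up, shut the fingers, and move above the button (34 mm ahead).

```bash
python3 -m crank '[[[0,0,-10],0,0],[[0,0,-30],0,0],[[0,0,-60],0,0],[[0,0,-80],0,0],[[0,0,-80],0,255],[[15,0,-80],0,255],[[34,0,-80],0,255],[[34,0,-80],0,255],[[34,0,-80],0,255],[[34,0,-80],0,255]]'; python3 -m crank '[[[0,0,0],0,255],[[0,0,0],0,255],[[0,0,0],0,255]]'; python3 -c "
from m import *
c=shot('top'); cv2.imwrite('pics/chk.png',cv2.resize(c['frame'][80:260,180:420],None,fx=3,fy=3))"; python3 d.py "(340,235,365,275)" "(325,205,362,250)"
```

```text
time: 10.5
eef_pos: [0.5816, 0.0229, 0.094]
tcp_rot: [0.996, 0.092, -0.001, -0.0]
contact_force: [-0.1, -0.3, -0.2]
opening: 0.003
finger_force: 0.0
time: 10.8
eef_pos: [0.5825, 0.0228, 0.095]
tcp_rot: [0.996, 0.092, -0.0, 0.0]
contact_force: [0.5, -0.3, -0.3]
opening: 0.001
finger_force: 0.0
tcp tray [-0.02128965  0.00020869] 0.09506480726833816
hook 55 mean [58.598324    4.6255564  24.27639819] p5 [50.09176155 -6.48244984 19.05876088] p95 [65.68103415 28.23468196 27.60847891]
btn 167 mean [-18.36240808  -1.62206058  73.43011712] p5 [-30.1208519  -10.83694336  69.37085004] p95 [-9.98333614 11.1980577  97.51003982]
   rect [-20.2   0.6] [23.6 22.9] 88.6
yel 404 mean [-28.89660039  -9.92956649  72.00045844] p5 [-61.06322069 -36.59123907  56.0072848 ] p95 [ -4.64074646  17.73002039 183.84395832]
   rect [-45.4 -18. ] [76.4 81.6] 86.5
```

```bash
python3 -m crank '[[[0,0,10],0,255],[[0,0,18],0,255],[[0,0,20],0,255],[[0,0,22],0,255],[[0,0,24],0,255],[[0,0,24],0,255]]'; python3 -m crank '[[[0,0,1],0,255],[[0,0,2],0,255],[[0,0,2],0,255]]'
```

```text
time: 11.5
eef_pos: [0.583, 0.0229, 0.0709]
tcp_rot: [0.996, 0.092, 0.0, 0.0]
contact_force: [0.6, -0.1, -0.5]
opening: 0.003
finger_force: 0.0
time: 11.8
eef_pos: [0.5832, 0.0228, 0.0693]
tcp_rot: [0.996, 0.092, 0.001, 0.0]
contact_force: [-0.6, -0.0, 3.2]
opening: 0.001
finger_force: 1.2
```

```bash
python3 -m crank '[[[0,0,1],0,255],[[0,0,2],0,255],[[0,0,2],0,255]]'; python3 -m crank '[[[0,0,1],0,255],[[0,0,1],0,255]]';python3 -m crank '[[[0,0,1],0,255],[[0,0,1],0,255]]'
```

```text
time: 12.1
eef_pos: [0.5832, 0.0228, 0.0677]
tcp_rot: [0.996, 0.092, 0.0, 0.0]
contact_force: [-1.3, 0.3, 5.7]
opening: 0.004
finger_force: 2.7
time: 12.3
eef_pos: [0.5833, 0.0228, 0.0675]
tcp_rot: [0.996, 0.092, 0.0, 0.0]
contact_force: [-3.7, -0.4, 9.5]
opening: -0.002
finger_force: 4.5
time: 12.5
eef_pos: [0.5833, 0.0228, 0.0673]
tcp_rot: [0.996, 0.092, -0.0, 0.0]
contact_force: [-5.2, -0.6, 12.3]
opening: 0.004
finger_force: 6.2
```

```bash
python3 -m crank '[[[-1,0,1],0,255],[[-1,0,1.5],0,255],[[-1,0,1.5],0,255]]'; python3 -m crank '[[[0,0,-5],0,255],[[0,0,-20],0,255],[[0,0,-60],0,255],[[-40,0,-100],0,255],[[-80,0,-130],0,255],[[-120,0,-130],0,255],[[-140,0,-130],0,255],[[-140,0,-130],0,255],[[-140,0,-130],0,255]]'; python3 d.py "(340,235,365,275)" "(325,205,362,250)"; python3 b.py fin
```

```text
time: 12.8
eef_pos: [0.5833, 0.0227, 0.0672]
tcp_rot: [0.996, 0.092, 0.001, 0.0]
contact_force: [-5.3, 1.2, 15.8]
opening: 0.002
finger_force: 8.1
time: 13.7
eef_pos: [0.4444, -0.003, 0.1939]
tcp_rot: [0.996, 0.091, 0.001, 0.0]
contact_force: [-0.1, 0.3, -0.2]
opening: 0.002
finger_force: 0.0
tcp tray [-0.16191179  0.00017359] 0.19385874285062402
hook 55 mean [58.82182197  1.70709755 24.89182952] p5 [50.67333831 -7.17695306 20.39411791] p95 [66.90846954 10.65248013 27.71605422]
btn 175 mean [-20.86578041   0.48297408  66.68380043] p5 [-32.62812985 -10.42725424  63.52768433] p95 [-9.83665956 11.97274164 69.55272981]
   rect [-21.6   0.5] [24.  25.7] 89.9
yel 725 mean [-60.78102186  -0.62689808  60.90205582] p5 [-101.20203919  -17.93387112   57.84301594] p95 [-6.52991955 18.07019514 63.59701542]
   rect [-54.2  -0.1] [100.8  38.6] 0.4
at [ 0.4448 -0.0029  0.1937] yaw 10.5 F [ 0.4 -0.4  0.3] t 13.75
shift [152.5  -0.  101.9] turn -0.06
tcp tray frame -0.1615022146428583 0.00017323118437905186
```

View pics/fin.png

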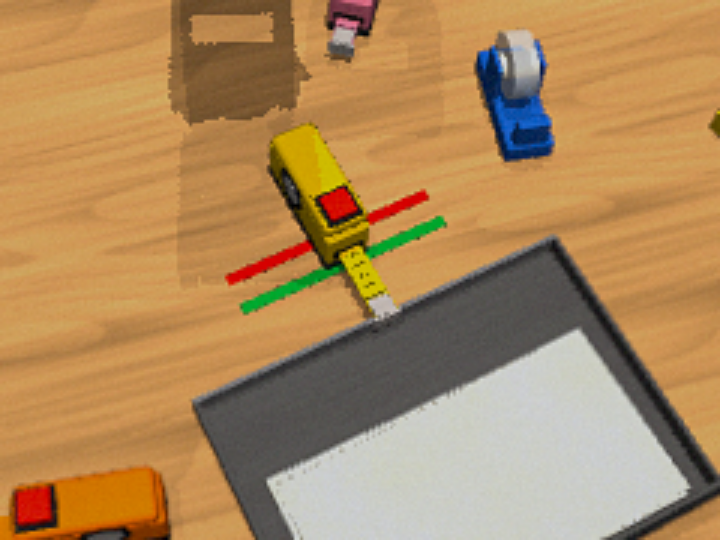

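View pics/fint.png

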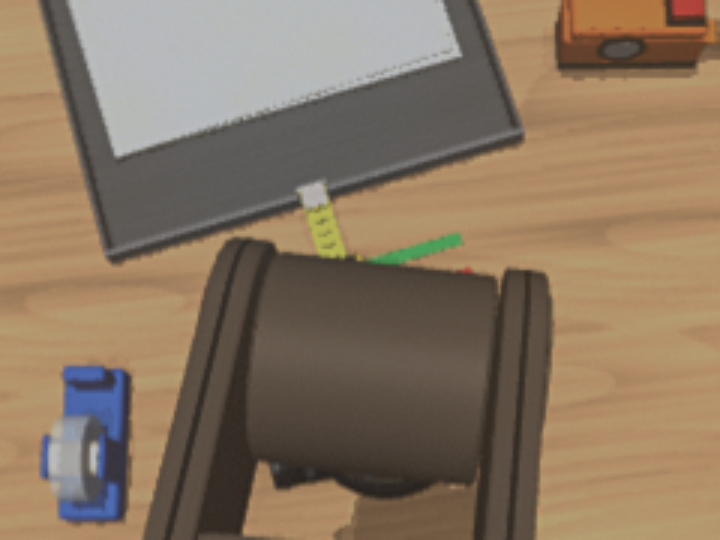

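The tape is hooked, with its end on the wall at crop (385,310) in the scene view. It's square to within about 0.5°, its front is at the green strip, and the button is down.

```bash
python3 -c "
from plant import ctrl
print(ctrl.sign_off())"
```

```text
the job is handed in; nothing more can be done
None
```

Job handed in at about 13.8 s: the yellow tape is hooked near the middle of the tray's near wall, square to it within about 0.5°, front face within about 1 mm of the green line's centre by camera, and lock button pressed to its stop (about 5.7 mm); the judge returned no verdict.

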